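# Tighten a fruit press with its ratchet wrench

## Task

Press the fruit that is packed in the small basket press. Fit the socket of the ratchet wrench fully down over the hexagon nut on the spindle, then swing the handle back and forth, tightening clockwise (seen from above) and letting the ratchet slip on each backward swing, until the pressing plate bears firmly on the fruit. Feel for it and stop as soon as the wrench has become clearly firm: forcing the screw further breaks the basket. Turn the nut with the wrench only, never with the fingers; leave the wrench sitting fully on the nut, let go of it, and leave the mug, lemon, timer and dish where they are.

Things in the scene. Friction and masses are not known exactly. Their poses are not given: they have to be found in the camera images.
- wrench: The ratchet wrench, lying flat, about 0.4 kg: round dark head 81 mm across, 26 mm tall; neck; rubber grip; at the end an eye 26 mm across, 37 mm tall, its foot. Origin: underside of the head, on the socket's axis; x along the handle to its end (209 mm), z up. Swung clockwise from above it carries its socket along; swung back, the socket stays behind, a click each 15 degrees, under 0.05 N m.
- wrench_grip (a point): Centre of the wrench's black rubber grip, 135 mm along the handle from the socket's axis and 26 mm above the underside of the head. The grip is 100 mm long (x), 24 mm wide (y) and 22 mm tall (z).
- wrench_socket (a point): Centre of the underside of the socket, a bright ring in the head with a through hexagon hole 37.6 mm over the flats (0.8 mm play on each side of the nut), 26 mm deep; the spindle passes through it. Axes turn with the ring: z up, x at the middle of a flat, repeating every 60 degrees. Swinging clockwise, up to 15 degrees of handle travel are lost before the ring is driven.
- wrench_ring (a joint): Angle (rad) by which the ring has slipped in the head; grows as the handle swings back (counter-clockwise from above) round a socket that stays behind. Starts between 0 and 0.25.
- nut_seat (a point): Centre of the upper face of the nut's flange, where the socket's underside rests when fully fitted. Starts 167 to 170 mm above the worktop, sinks 1.9 mm a radian as the nut is tightened (clockwise from above). From here rises the hexagon: 36 mm over the flats, 24 mm tall, top edge chamfered. z up, x at the middle of a flat, repeating every 60 degrees; it turns with the nut.
- press_nut: The steel flange nut (flange 54 mm across), origin under its flange, 6 mm below nut_seat, same axes. Torque about the spindle, running free: 0.8 N m or less. It meets the bearing plate after 2 to 2.9 rad, then climbs about 1.5 N m a radian. Firm is 1.4 to 1.9 N m (10 to 14 N at the grip's centre), overloaded from 2.3. It stays where it is left.
- press_block: Pressing plate (beech disc 120 mm across), oak block and steel bearing plate, one part, moved only by the nut; origin under the disc, 46 mm below the face the nut bears on.
- press_axis (a point): Top of the fixed threaded spindle, 16 mm thick, on the nut's axis, 225 mm above the worktop. The press does not move: three-legged iron tray 194 mm across, basket of beech staves 147 mm across, rim 123 mm above the worktop, pouring lip towards the small dish. A wall cabinet hangs over the worktop beyond x = 0.65, from z = 0.39: keep the handle left of the press or towards the robot.
- mug_mid (a point): Middle of the mug, dark above and white below, 86 mm wide, 99 mm tall, loose.
- lemon_mid (a point): Middle of the loose lemon beside the press, 72 x 57 x 58 mm.
- timer_mid (a point): Middle of the white kitchen timer with a red dial, 66 x 66 x 54 mm, loose.
- dish_mid (a point): Middle of the small white dish under the pouring lip, 72 mm wide, 26 mm tall, loose.

How it is judged (in metres and radians):
On the way, in this order (a step that is already met when the one before it is completed fails the run):
1. the socket sits fully down over the nut (horizontal distance between wrench_socket and nut_seat below 0.004 m and z of wrench_socket in the frame of nut_seat between -0.004 and 0.005 m and angle between wrench_socket's own z axis and vertical below 0.2 rad), for 0.2 s.
2. the wrench on the nut has been swung back with its ratchet slipping, by 1.2 rad of slip in all (horizontal distance between wrench_socket and nut_seat below 0.005 m and z of wrench_socket in the frame of nut_seat between -0.004 and 0.008 m and angle between wrench_socket's own z axis and vertical below 0.2 rad and value of joint wrench_ring above 1.2 rad), for 0.05 s.
3. with the wrench on it the nut bears on the block with more than 100 N (horizontal distance between wrench_socket and nut_seat below 0.005 m and z of wrench_socket in the frame of nut_seat between -0.004 and 0.008 m and angle between wrench_socket's own z axis and vertical below 0.2 rad and contact force between press_nut and press_block above 100 N), for 0.2 s.
At the end, for the whole second after the job is handed in: The nut bears on the pressing block with 100 to 250 N (roughly 1.3 to 2.4 N m at the wrench) and is at rest; the wrench is let go of and sits on the nut, its socket within 5 mm of the nut's axis, within 8 mm of the flange and upright within 0.2 rad (all of step 3 and linear speed of press_nut below 0.01 m/s and angular speed of press_nut below 0.05 rad/s); the robot touches nothing.
It fails at once if the press is overloaded: the nut bears on the block with more than 250 N (contact force between press_nut and press_block above 250 N).
It fails at once if the fingers handle the nut itself (contact force between the fingers and press_nut above 3 N).
It fails at once if the mug, lemon, timer or dish is pushed more than 40 mm away (distance of any of mug_mid, lemon_mid, timer_mid, dish_mid from where it was at the start of the episode above 0.04 m).
It also fails if it takes over 64 s, if anything falls off the work surface, if the arm or the gripper's body presses on something with over 40 N, if the wrist force passes 120 N, or if a joint passes its speed limit or range.

## Robot

A 6-joint arm with a two-finger parallel gripper is mounted at the origin on a cart in front of the work surface, level with it; the furniture and walls round the work are solid. World frame = base frame: x ahead of the robot, y to its left, z up, the work surface at z = 0. Lengths are in mm, angles in rad, forces in N, time in s.
With the tool pointing down it reaches from about 400 to 825 mm from the base axis. Payload 7 kg.
Tool frame: the origin (TCP) lies at the very end of the fingers, on their centre line; the grasp point (between the pads) lies 19 mm behind it; z points along the fingers, y is the line along which they close (so a half turn about z gives the same grasp; the last joint's range is limited). The gripper opens to 88 mm and grips with 3 to 60 N. Pads are 19 mm wide; open, the fingers measure 130 mm over their backs; the gripper's body (78 mm by 193 mm) begins 47 mm behind the grasp point.
Start: joints at [-1.009, 0.359, 0.012, 0, -1.224, -0.288], TCP at [182.488, -649.841, 197.261] pointing down, gripper open.
Joint ranges: [-3.07, 3.07], [-1.43, 2.12], [-1.02, 1.25], [-3.03, 1.67], [-3.05, -0], [-3.03, 3.03]. Speed limits (rad/s): [2.39, 2.39, 3.01, 3.14, 3.14, 3.14].

## Interface

Orientations are given as a unit quaternion [x, y, z, w].
In Python, from plant import bot gives the robot as it stands. Calls block until the motion is done:
- bot.move_ptp(position, orientation): joint-space move of the TCP to a pose.
- bot.line_to(position, velocity=150, ori=None): straight line of the TCP; ori=None keeps the orientation; velocity is the mean speed in mm/s.
- bot.move_joints(angles): joint-space move.
- bot.move_gripper(opening, force=None): finger opening in mm; force is the grip in N (None keeps the last); returns when the fingers have stopped.
- bot.pause(seconds).
- bot.solve_ik(position, orientation): joint angles nearest the present ones, or None.
- bot.read_state(): the state.
- bot.camera(name): name is "scene" or "top" or "wrist"; returns the picture (384x512x3 uint8, red, green, blue); there is no depth.
- bot.get_calibration(name): a dict with "fx", "fy", "cx", "cy" (pixels), "distortion" ([k1, k2, p1, p2, k3] as OpenCV has them; the pictures are not rectified), "view" (4x4, takes a point from world to camera coordinates); the wrist camera has in their place "T_tool_cam" (4x4, takes a point from camera to tool coordinates, whose origin is the TCP and whose axes are the flange's). Camera axes: x right, y up, looking along -z (the intrinsics and any distortion apply to the point x, -y, -z); pixel columns grow to the right and rows downward; lengths in mm; the calibration is good to about 2 mm. A picture is of the moment at which its call begins: read the wrist's pose just before it. get_calibration takes no time and is no camera call.
A pose or a line that the arm cannot do raises bot.Unreachable and nothing moves.
- bot.close_job(): hands the job in; it is judged then, once.
The state is a dict: "t": time; "joint_pos": joint angles; "qvel": joint speeds; "tau": joint torques, N m; "tcp_pos": TCP position; "eef_rot": TCP orientation; "contact_force": force on the tool from outside, world axes, zero at the start; "moment": the same for the moment, N m; "width": finger opening in mm; "finger_force": force on a finger pad.
Only numpy, scipy, OpenCV 4.12 (cv2) and the standard library are available. Lean on these libraries where they do the work, as an engineer would, in place of code of your own. Each camera call takes 0.05 s, during which the arm holds its last target. There are 200 camera calls.

## Working session

There is one attempt and no reset: what is moved stays moved. The work goes in short steps, each a Python script; the robot and the scene stay as the last script left them, time stands still between calls to the robot, and variables do not carry over. Pictures are saved under pics/ and viewed, at most 10 in all, crops included, and the job is handed in when it is done.

```bash
mkdir -p pics; ls; python3 - <<'E'
from plant import bot
import cv2
for n in ("scene","top"):
    cv2.imwrite(f"pics/{n}0.png",bot.camera(n)[:,:,::-1])
    c=bot.get_calibration(n);print(n,c)
print(bot.get_calibration("wrist"));s=bot.read_state();print(s)
E
```

```text
pics
scene {'fx': 382.3868639138885, 'fy': 382.3868639138885, 'cx': 255.07574181195474, 'cy': 183.89909113992317, 'distortion': array([-0.02212198,  0.        ,  0.        ,  0.        ,  0.        ]), 'view': array([[-6.55574528e-01, -7.54922629e-01, -1.77161542e-02,
         2.03257235e+02],
       [ 3.82501326e-01, -3.52209727e-01,  8.54190285e-01,
        -4.09814975e+02],
       [-6.51087378e-01,  5.53208941e-01,  5.19658632e-01,
        -7.73100548e+02],
       [ 0.00000000e+00,  0.00000000e+00,  0.00000000e+00,
         1.00000000e+00]])}
top {'fx': 417.7833564285434, 'fy': 417.7833564285434, 'cx': 258.1363320261816, 'cy': 195.5038756798659, 'distortion': array([-0.1130993,  0.       ,  0.       ,  0.       ,  0.       ]), 'view': array([[-2.88365693e-02, -9.99329320e-01, -2.25690773e-02,
        -1.85327885e+02],
       [ 9.81039627e-01, -3.26233341e-02,  1.91041795e-01,
        -5.60002591e+02],
       [-1.91649945e-01, -1.66321692e-02,  9.81322408e-01,
        -1.35319929e+03],
       [ 0.00000000e+00,  0.00000000e+00,  0.00000000e+00,
         1.00000000e+00]])}
{'fx': 338
[... 526 characters left out ...]
00e+00]])}
{'t': 0.1, 'joint_pos': array([-1.00889888e+00,  3.59296548e-01,  1.11887366e-02, -3.32808685e-04,
       -1.22408248e+00, -2.88075348e-01]), 'qvel': array([ 0.00093419, -0.00223761,  0.00248084,  0.00173408, -0.00053242,
        0.00178241]), 'tau': array([-1.88704427e-03, -5.84162915e+01,  2.93749988e+01,  7.01548800e+00,
        1.01368886e-02, -6.72695614e-05]), 'tcp_pos': array([ 182.37413202, -649.41901305,  196.44077861]), 'eef_rot': array([-1.36427564e-01,  9.90649792e-01,  6.99494396e-04, -1.44827743e-04]), 'contact_force': array([1.13572483, 1.10116941, 0.96579496]), 'moment': array([-0.00022804, -0.0013553 , -0.06483784]), 'finger_force': 0.0, 'width': 87.5066618881102}
```

View pics/scene0.png

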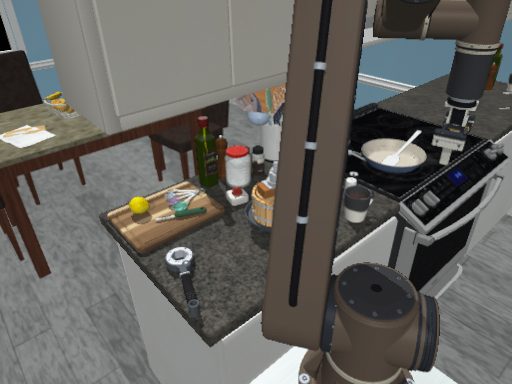

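View pics/top0.png

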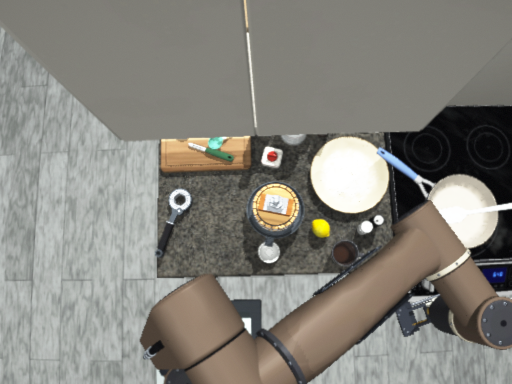

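The top view shows the wrench at left (head 180,199; eye 159,253) and the press at about (275,207). The dish is at (269,252), the lemon at (321,228) and the mug at (345,252). Next I'll locate these and look from close by.

```bash
cat > h.py <<'E'
from plant import bot
import numpy as np, cv2
from scipy.spatial.transform import Rotation as R
def K(c): return np.array([[c["fx"],0,c["cx"]],[0,c["fy"],c["cy"]],[0,0,1.]])
def camT(name,st=None):
    c=bot.get_calibration(name)
    if name!="wrist": return c,np.linalg.inv(c["view"])
    T=np.eye(4);T[:3,:3]=R.from_quat(st["eef_rot"]).as_matrix();T[:3,3]=st["tcp_pos"]
    return c,T@c["T_tool_cam"]
def pix(name,uv,z,st=None):
    c,T=camT(name,st)
    p=cv2.undistortPoints(np.array(uv,float).reshape(-1,1,2),K(c),c["distortion"]).reshape(-1,2)
    d=np.c_[p[:,0],-p[:,1],-np.ones(len(p))]@T[:3,:3].T
    return T[:3,3]+d*((z-T[2,3])/d[:,2])[:,None]
def proj(name,P,st=None):
    c,T=camT(name,st);V=np.linalg.inv(T)
    q=np.asarray(P,float)@V[:3,:3].T+V[:3,3]; q=q*[1,-1,-1]
    return cv2.projectPoints(q,np.zeros(3),np.zeros(3),K(c),c["distortion"])[0].reshape(-1,2)
def down(a):  # tool down, tool x along world angle a (rad)
    x=np.array([np.cos(a),np.sin(a),0]);z=np.array([0,0,-1.])
    return R.from_matrix(np.c_[x,np.cross(z,x),z]).as_quat()
def shot(fn):
    st=bot.read_state();im=bot.camera("wrist");cv2.imwrite(fn,im[:,:,::-1]);return st
E
python3 - <<'E'
from h import *
print(pix("top",[(180,199)],26),pix("top",[(159,253)],37),pix("top",[(275,204)],195),pix("top",[(269,252)],20))
print(bot.read_state()["joint_pos"], R.from_quat(bot.read_state()["eef_rot"]).as_matrix()[:,0])
h=pix("top",[(180,199)],26)[0];e=pix("top",[(159,253)],37)[0];a=np.arctan2(*(e-h)[[1,0]])
print("handle angle",np.degrees(a))
for t in (a,a+np.pi):
  for p in (h+(e-h)*.55,):
    print(t,bot.solve_ik([p[0],p[1],180],down(t)))
E
```

```text
[[555.71896804  67.62341258  26.        ]] [[371.4017221  136.01377371  37.        ]] [[ 498.39506173 -254.86519778  195.        ]] [[ 365.81568594 -232.96228397   20.        ]]
[-1.00889888e+00  3.59296548e-01  1.11887366e-02 -3.32808685e-04
 -1.22408248e+00 -2.88075348e-01] [-9.62774997e-01 -2.70304079e-01  9.60865130e-05]
handle angle 159.64277915040438
2.786292123208712 [ 0.65144681  0.02209413 -0.45506598  0.         -1.09363622 -2.57754367]
5.927884776798505 [ 0.65144681  0.02209413 -0.45506598  0.         -1.09363622  0.56404899]
```

```bash
cat > s1.py <<'E'
from h import *
import pickle
a=np.radians(150);u=np.array([np.cos(a),np.sin(a),0])
n=np.array([498,-255,0.])
bot.move_ptp(list(n+110*u+[0,0,290]),down(a+np.pi)); s1=shot("pics/nut.png")
a=np.radians(159.6);u=np.array([np.cos(a),np.sin(a),0])
bot.move_ptp(list(np.array([555.7,67.6,130])+110*u),down(a+np.pi)); s2=shot("pics/wr.png")
pickle.dump((s1,s2),open("s.pkl","wb"));print(s1["tcp_pos"],s2["tcp_pos"],s2["t"])
i1=cv2.imread("pics/nut.png");i2=cv2.imread("pics/wr.png")
p1=proj("wrist",[n+[0,0,192]],s1)[0];p2=proj("wrist",[[555.7,67.6,26]],s2)[0];print(p1,p2)
E
python3 s1.py
```

```text
[ 402.70687212 -200.35825945  289.82114378] [452.98186255 105.45510064 130.42612468] 3.3167
[259.90067327  43.63594945] [260.06374581  45.19788202]
```

View pics/nut.png

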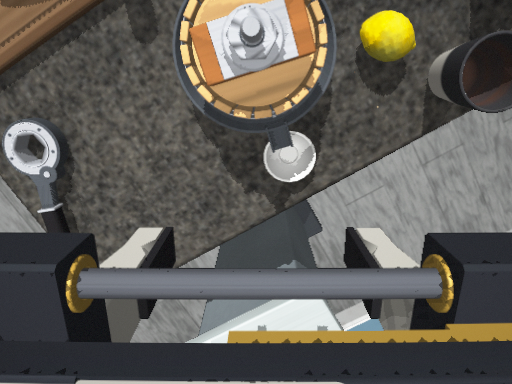

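View pics/wr.png

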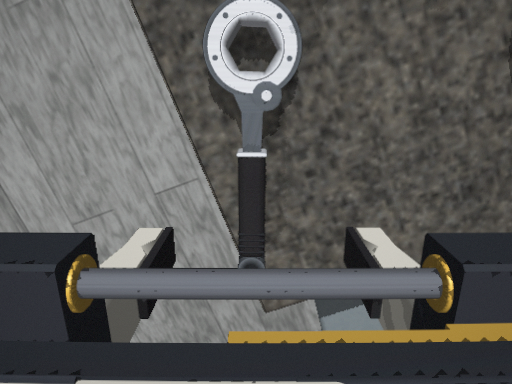

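The nut is at about (251,38), with its spindle, and the wrench head at (252,46). I'll enlarge both hexagons.

```bash
python3 - <<'E'
import cv2,numpy as np
a=cv2.imread("pics/nut.png")[0:80,210:290];b=cv2.imread("pics/wr.png")[6:86,212:292]
cv2.imwrite("pics/c1.png",np.hstack([cv2.resize(x,(400,400),interpolation=cv2.INTER_CUBIC) for x in (a,b)]))
E
```

```text
(no output)
```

View pics/c1.png

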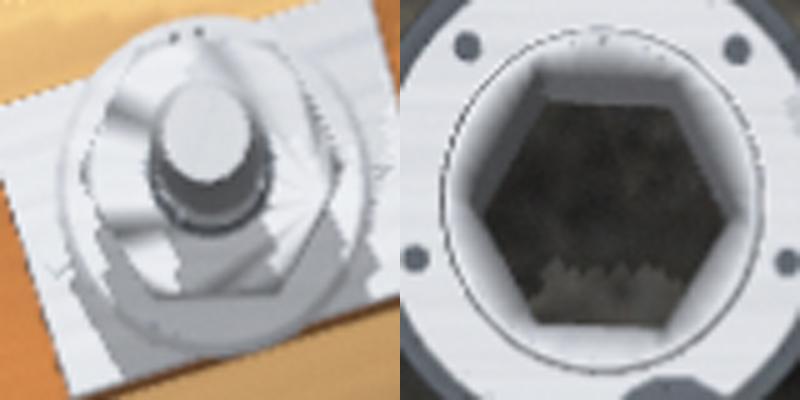

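```bash
python3 - <<'E'
from h import *
import pickle
s1,s2=pickle.load(open("s.pkl","rb"))
N=lambda L:[(210+(x-.0)/5,y/5) for x,y in L]
W=lambda L:[(212+(x-400)/5,6+y/5) for x,y in L]
print("spindle",pix("wrist",N([(206,130)]),225,s1)," flange",pix("wrist",N([(217,184)]),168,s1))
v=pix("wrist",N([(85,170),(155,297),(280,293),(340,170)]),168,s1)
print(v);d=np.diff(v,axis=0);print("nut edges",np.degrees(np.arctan2(d[:,1],d[:,0]))%60,np.hypot(d[:,0],d[:,1]))
w=pix("wrist",W([(485,212),(540,322),(665,328),(728,215)]),26,s2);w0=pix("wrist",W([(728,215),(668,106),(545,100),(485,212)]),0,s2)
for q in (w,w0):
    d=np.diff(q,axis=0);print("sock",np.degrees(np.arctan2(d[:,1],d[:,0]))%60,np.hypot(d[:,0],d[:,1]))
h=pix("wrist",[(252.5,46)],26,s2)[0];e=pix("wrist",[(250,268)],37,s2)[0];r=pix("wrist",W([(602,202)]),26,s2)[0]
d=e-r;g=pix("wrist",[(252,170),(251.3,235)],30,s2);dg=g[1]-g[0]
print(h,r,e,np.hypot(*d[:2]),"a",np.degrees(np.arctan2(d[1],d[0])),np.degrees(np.arctan2(dg[1],dg[0])))
E
```

```text
spindle [[ 507.70304488 -253.70719433  225.        ]]  flange [[ 507.6255579  -254.25239627  168.        ]]
[[ 520.69819059 -236.1168589   168.        ]
 [ 497.39762218 -235.92840563  168.        ]
 [ 487.19546125 -254.82721019  168.        ]
 [ 499.13851386 -273.30413967  168.        ]]
nut edges [59.53660609  1.63845025  2.87767679] [23.30133049 21.47670601 22.00075973]
sock [6.56353827 6.93064212 9.46269738] [18.92715132 20.46288452 20.0398239 ]
sock [10.58414129  6.95254785  8.79783963] [20.57766814 21.22000058 21.05611521]
[557.25610442  73.49727824  26.        ] [557.00304678  73.67889234  26.        ] [376.39957291 144.28526406  37.        ] 193.914606204467 a 158.64713966920087 158.61704726973215
```

Nut axis ≈ (507.7, −254), and the hexagons should line up with the handle at ≈152°. I'll grasp, lift and hover over the spindle.

```bash
cat > s2.py <<'E'
from h import *
import pickle
a=np.radians(158.63);u=np.array([np.cos(a),np.sin(a),0])
W=np.array([557.0,73.6,0]); G=115; N=np.array([507.7,-254.0,0])
p=W+G*u; q=down(a+np.pi)
bot.line_to(list(p+[0,0,60]),200,q); bot.line_to(list(p+[0,0,7]),80)
bot.move_gripper(15,60); s=bot.read_state();print(s["width"],s["finger_force"],s["contact_force"],s["tcp_pos"])
bot.line_to(list(p+[0,0,150]),150);
a=np.radians(152.1);u=np.array([np.cos(a),np.sin(a),0])
bot.line_to(list(W+G*u+[0,0,242]),150)
bot.move_ptp(list(N+G*u+[0,0,242]),down(a+np.pi)); bot.pause(.3)
s=shot("pics/hov.png");pickle.dump(s,open("hov.pkl","wb"));print(s)
i=cv2.imread("pics/hov.png");cv2.imwrite("pics/hovc.png",cv2.resize(i[0:200,150:350],(600,600),interpolation=cv2.INTER_CUBIC))
print(proj("wrist",[N+[0,0,225],N+[0,0,235],N+[0,0,261]],s))
E
python3 s2.py
```

```text
15.165579811240349 5.178246572613716 [-1.35999404 -0.69339124 10.42557766] [450.55096593 115.79524192   7.90933841]
{'t': 9.3583, 'joint_pos': array([-1.91417154e-02, -4.71244068e-02, -3.77593494e-01, -7.01589505e-05,
       -1.24040845e+00,  1.10425328e+00]), 'qvel': array([-0.00518804, -0.00068346,  0.00046838,  0.00115124,  0.00139379,
        0.00010977]), 'tau': array([ 3.88012835e-03, -2.56798321e+01,  2.95699990e+01,  6.96230292e+00,
        8.75801803e-02, -3.92377624e-03]), 'tcp_pos': array([ 406.39194151, -199.58809434,  241.94634204]), 'eef_rot': array([ 9.70655673e-01, -2.40473620e-01, -4.69523648e-05, -2.33476513e-05]), 'contact_force': array([-0.42723472, -0.76446671,  0.69600416]), 'moment': array([-0.07335672,  0.17363687, -0.01708882]), 'finger_force': 0.0, 'width': 15.19341056618609}
[[262.57450533  16.61019269]
 [262.73478767  12.95689266]
 [263.24631679   1.30173952]]
```

View pics/hovc.png

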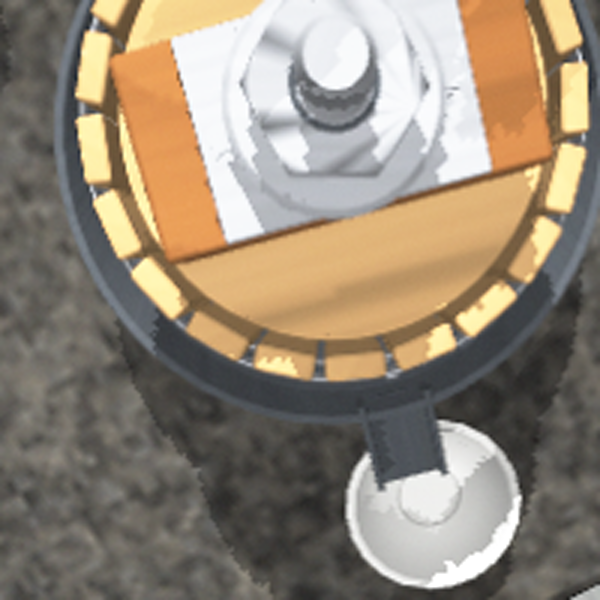

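No grasp: the fingers closed to 15 mm on nothing. The nut position is confirmed, with the spindle where predicted. I'll look at the wrench again.

```bash
cat > s3.py <<'E'
from h import *
import pickle
a=np.radians(158.63);u=np.array([np.cos(a),np.sin(a),0])
W=np.array([557.0,73.6,0]);N=np.array([507.7,-254.0,0])
bot.move_ptp(list(W+110*u+[0,0,130]),down(a+np.pi)); bot.move_gripper(80); s=shot("pics/wr2.png");pickle.dump(s,open("wr2.pkl","wb"));print(s["t"],s["tcp_pos"])
E
python3 s3.py
```

```text
11.85 [454.55856859 113.71743973 129.99194445]
```

View pics/wr2.png

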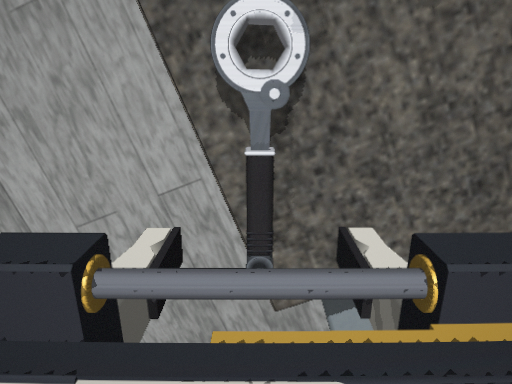

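```bash
cat > s4.py <<'E'
from h import *
a=np.radians(158.63);u=np.array([np.cos(a),np.sin(a),0])
W=np.array([557.0,73.6,0]); p=W+115*u
L=lambda m:(lambda s:print(m,round(s["t"],2),round(s["width"],2),round(s["finger_force"],1),s["contact_force"].round(1),s["tcp_pos"].round(1)))(bot.read_state())
bot.line_to(list(p+[0,0,40]),150);L("above")
bot.line_to(list(p+[0,0,7]),100);L("down")
for w in (30,25,22,18):
    bot.move_gripper(w,60);L(w)
    if bot.read_state()["finger_force"]>15: break
bot.pause(.2);L("p")
E
python3 s4.py
```

```text
above 12.65 80.02 0.0 [0.5 0.4 0.2] [450.4 115.8  40.5]
down 13.13 79.95 0.0 [1.1 0.5 1. ] [450.2 115.7   7.5]
30 14.11 30.06 0.0 [ 0.3  1.5 -0.8] [449.9 115.5   7. ]
25 14.48 25.29 0.0 [ 0.3  0.2 -0.5] [449.9 115.5   7. ]
22 14.79 22.19 16.6 [0.  0.  0.8] [449.8 115.4   7. ]
p 14.99 22.37 16.8 [-0.1 -0.3  0.1] [449.9 115.5   7. ]
```

```bash
cat > s5.py <<'E'
from h import *
a=np.radians(158.63);u=np.array([np.cos(a),np.sin(a),0])
W=np.array([557.0,73.6,0]); p=W+115*u
L=lambda m:(lambda s:print(m,round(s["t"],2),round(s["width"],2),round(s["finger_force"],1),s["contact_force"].round(1),s["moment"].round(2),s["tcp_pos"].round(1)))(bot.read_state())
for w in (21,20):
    bot.move_gripper(w,60);L(w)
bot.line_to(list(p+[0,0,37]),60);bot.pause(.2);L("lift")
s=shot("pics/l.png")
i=cv2.imread("pics/l.png");cv2.imwrite("pics/lc.png",i[0:300,100:420])
print(proj("wrist",[W+[0,0,56]],s),s["t"])
E
python3 s5.py
```

```text
21 15.24 20.72 3.6 [-1.3  1.8  7.6] [ 0.64  0.64 -0.02] [451.1 116.6   7.9]
20 15.47 20.39 4.0 [-1.   0.3  8.3] [-0.05  0.52 -0.01] [450.9 116.2   7.9]
lift 16.32 19.84 0.0 [-0.6 -0.2 -0.3] [-0.04  0.21  0.02] [449.6 115.3  36.7]
[[260.66404595   0.96859912]] 16.325
```

View pics/lc.png

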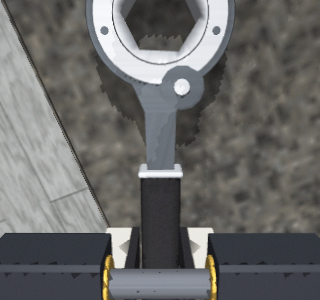

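Pads are squeezing out over the rounded top of the grip, so I'll grasp lower.

```bash
cat > s6.py <<'E'
from h import *
a=np.radians(158.63);u=np.array([np.cos(a),np.sin(a),0])
W=np.array([557.0,73.6,0]); p=W+120*u
L=lambda m:(lambda s:print(m,round(s["t"],2),round(s["width"],2),round(s["finger_force"],1),s["contact_force"].round(1),s["moment"].round(2),s["tcp_pos"].round(1)))(bot.read_state())
bot.move_gripper(36);bot.line_to(list(p+[0,0,1.5]),100);L("down")
for w in (23,22,21):
    bot.move_gripper(w,60);L(w)
bot.pause(.1);L("")
if bot.read_state()["finger_force"]>15:
    bot.line_to(list(p+[0,0,31.5]),60);bot.pause(.2);L("lift")
    s=shot("pics/l2.png")
E
python3 s6.py
```

```text
down 17.43 36.02 0.0 [0.6 0.7 0.5] [-0.02  0.12 -0.01] [445.3 117.3   1.6]
23 17.91 23.13 28.7 [-0.2 -1.3  6.2] [-0.74  0.64 -0.04] [445.4 117.3   1.9]
22 18.12 23.1 57.8 [-2.3 -1.6  5.4] [-0.76  0.67 -0.1 ] [445.4 117.3   2. ]
21 18.34 23.0 60.0 [-1.2 -2.7  6.9] [-0.74  0.61 -0.02] [445.4 117.2   1.9]
 18.44 22.6 60.0 [-0.9 -2.4  6.3] [-0.82  0.7   0.05] [445.4 117.2   1.9]
lift 19.29 22.81 60.0 [ 0.3  0.3 -4.3] [ 0.05  0.44 -0.01] [444.9 117.1  31.1]
```

Held at 60 N. Now to hover over the nut.

```bash
cat > s7.py <<'E'
from h import *
import pickle
G=120;Z0=1.5
a=np.radians(151.6);u=np.array([np.cos(a),np.sin(a),0])
W=np.array([557.0,73.6,0]);N=np.array([507.7,-254.0,0])
p=W+G*np.array([np.cos(np.radians(158.63)),np.sin(np.radians(158.63)),0])
bot.line_to(list(p+[0,0,150]),200)
bot.move_ptp(list(N+G*u+[0,0,234+Z0]),down(a+np.pi)); bot.pause(.3)
s=shot("pics/hov2.png");pickle.dump(s,open("hov2.pkl","wb"));print(s["t"],s["tcp_pos"],s["width"],s["finger_force"],s["contact_force"],s["moment"])
i=cv2.imread("pics/hov2.png")
th=np.linspace(0,2*np.pi,90)
tip=s["tcp_pos"]-[0,0,Z0]-G*u
for r,z in ((40.5,26),(18.8,26),(18.8,0)):
    for q in proj("wrist",tip+np.c_[r*np.cos(th),r*np.sin(th),0*th+z],s):
        if 0<=q[1]<384 and 0<=q[0]<512: i[int(q[1]),int(q[0])]=(0,0,255)
cv2.imwrite("pics/hov2c.png",cv2.resize(i[0:150,160:360],(800,600),interpolation=cv2.INTER_NEAREST))
E
python3 s7.py
```

```text
21.625 [ 402.99661132 -194.31297017  234.95336558] 25.55190540667477 70.36697601433843 [ 0.18721424 17.86850821  3.35062395] [ 6.94043707 -0.10072274  1.83803856]
```

View pics/hov2c.png

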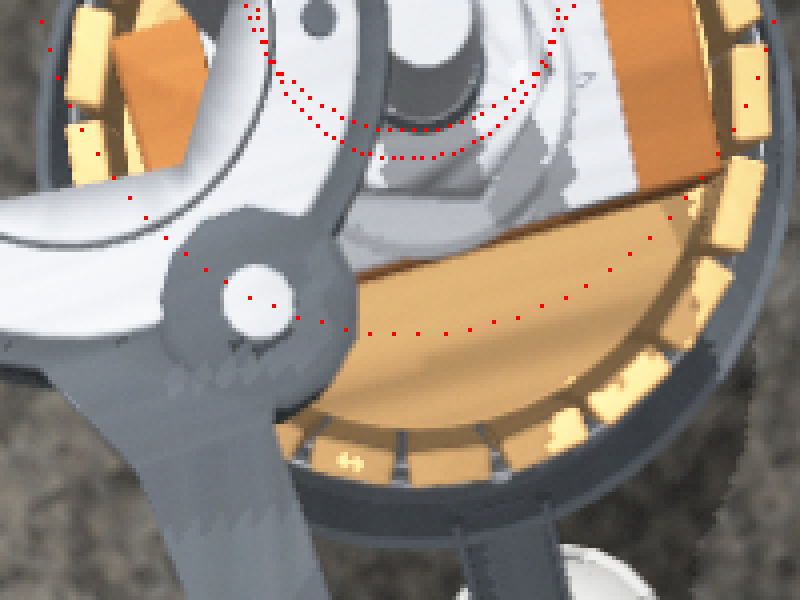

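The head struck the spindle on the low ride in and twisted in the grip. I'll back off, rise and look again.

```bash
cat > s8.py <<'E'
from h import *
import pickle
G=120;Z0=1.5
a=np.radians(151.6);u=np.array([np.cos(a),np.sin(a),0])
N=np.array([507.7,-254.0,0])
t=np.array(bot.read_state()["tcp_pos"])
L=lambda m:(lambda s:print(m,round(s["t"],2),round(s["width"],2),round(s["finger_force"],1),s["contact_force"].round(1),s["moment"].round(2),s["tcp_pos"].round(1)))(bot.read_state())
bot.line_to(list(t+[0,60,0]),150);L("back")
bot.line_to(list(t+[0,60,30]),150)
bot.line_to(list(N+G*u+[0,0,260+Z0]),120);bot.pause(.2);L("hover")
s=shot("pics/hov3.png");pickle.dump(s,open("hov3.pkl","wb"))
# wrench features from wr2 (wrench frame)
s2=pickle.load(open("wr2.pkl","rb"));a0=np.radians(158.63)
F=[(274.5,93,28),(245,152.5,37),(274,152.5,37)]
Rz=lambda t:np.array([[np.cos(t),-np.sin(t),0],[np.sin(t),np.cos(t),0],[0,0,1]])
f=np.array([pix("wrist",[(x,y)],z,s2)[0] for x,y,z in F]); f=(f-[557.0,73.6,0])@Rz(a0)
print("feat",f.round(1))
O=s["tcp_pos"]-[0,0,Z0]-G*u
i=cv2.imread("pics/hov3.png")
th=np.linspace(0,2*np.pi,120)
P=np.vstack([O+f@Rz(a).T]+[O+np.c_[r*np.cos(th),r*np.sin(th),0*th+z] for r,z in ((40.5,26),(18.8,26))])
for q in proj("wrist",P,s):
    if 0<=q[1]<384 and 0<=q[0]<512: i[int(q[1]),int(q[0])]=(0,0,255)
cv2.imwrite("pics/hov3c.png",cv2.resize(i[0:150,160:360],(800,600),interpolation=cv2.INTER_NEAREST))
print(proj("wrist",np.vstack([O+f@Rz(a).T,O+[0,0,26],N+[0,0,225]]),s).round(1))
E
python3 s8.py
```

```text
back 22.24 22.5 59.1 [ 0.   0.9 -3.4] [ 0.05  0.43 -0.02] [ 402.7 -134.6  234.4]
hover 23.47 22.59 59.2 [ 0.4  0.  -2.6] [ 0.1   0.38 -0.07] [ 402.2 -196.4  261.6]
feat [[ 37.8  11.5  28. ]
 [ 85.9 -13.1  37. ]
 [ 85.9  11.3  37. ]]
[[286.8  77.5]
 [233.3 184.9]
 [285.5 184.9]
 [261.7 -14.5]
 [262.   13.4]]
```

View pics/hov3c.png

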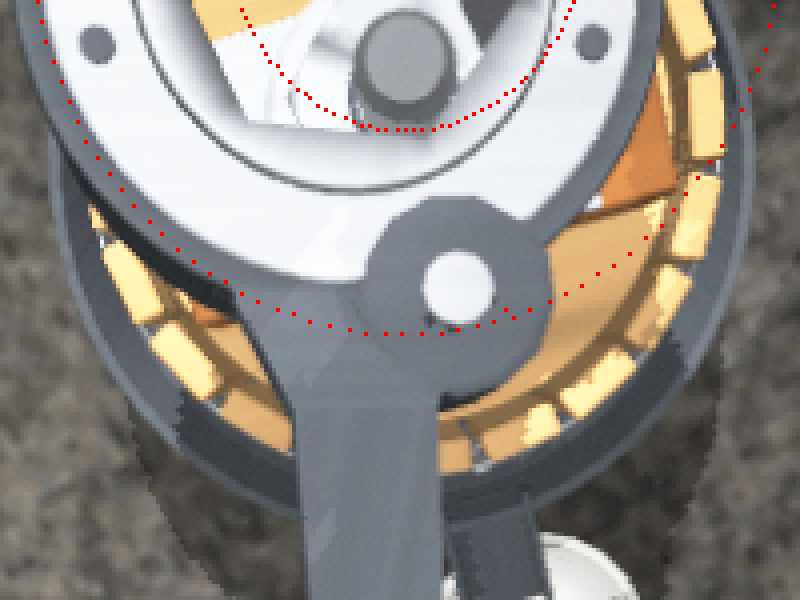

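The wrench has straightened but keeps a small yaw and droop. I'll fit its pose from the screw dots at (184,11), (308,11) and the pivot dot at (274.5,72).

```bash
cat > fit.py <<'E'
from h import *
import pickle
from scipy.optimize import least_squares
_,sa=pickle.load(open("s.pkl","rb"));s=pickle.load(open("hov3.pkl","rb"))
a0=np.radians(158.63);Rz=R.from_euler("z",a0).as_matrix()
F=[(215,57.6,26),(289.4,58.2,26),(266,96,28),(240,70.4,26)]
f=np.array([pix("wrist",[(x,y)],z,sa)[0] for x,y,z in F]);f=(f-[557.0,73.6,0])@Rz;print(f.round(1))
obs=np.array([(184.25,11.25),(308,10.75),(274.6,71.8),(222.5,30.5)])
piv=np.array([120,0,26.])
def pose(p):
    yaw,pit,rol,G,dz=p
    M=R.from_euler("ZYX",[np.radians(151.6)+yaw,pit,rol]).as_matrix()
    return M, s["tcp_pos"]+[0,0,24.5+dz]-M@np.array([G,0,26.])
def res(p):
    M,o=pose(p);return np.r_[(proj("wrist",f@M.T+o,s)-obs).ravel(), np.array(p[[2,4]])*[20,.5]]
r=least_squares(res,[0,0,0,120,0],x_scale=[.1,.1,.1,1,1])
print(np.degrees(r.x[:3]),r.x[3:],r.fun.round(1));M,o=pose(r.x);print("origin",o,"err to nut",o[:2]-[507.7,-254],M[:,2])
E
python3 fit.py
```

```text
[[  9.1 -30.3  26. ]
 [  8.6  29.9  26. ]
 [ 38.6  11.6  28. ]
 [ 18.7 -10.1  26. ]]
[ 3.66685138 -9.52886598 -7.46320582] [124.35406135   1.51776658] [-1.5  0.9 -1.2 -2.1 -0.4 -0.3  4.5  1.3 -2.6  0.8]
origin [ 511.1516129  -242.85089207  241.58078213] err to nut [ 3.4516129  11.14910793] [ 0.0947399  -0.18665006  0.97784769]
```

```bash
cat >> fit.py <<'E'
print("--- without hex point")
def res(p):
    M,o=pose(p);return np.r_[(proj("wrist",f[:3]@M.T+o,s)-obs[:3]).ravel(), np.array(p[[2,4]])*[30,1]]
r=least_squares(res,[0,0,0,120,0],x_scale=[.1,.1,.1,1,1])
print(np.degrees(r.x[:3]),r.x[3:],r.fun.round(1));M,o=pose(r.x);print("origin",o,"err",o[:2]-[507.7,-254])
def plane(uv,M,o,st):
    c,T=camT("wrist",st);p=cv2.undistortPoints(np.array(uv,float).reshape(-1,1,2),K(c),c["distortion"]).reshape(-1,2)
    d=np.c_[p[:,0],-p[:,1],-np.ones(len(p))]@T[:3,:3].T;n=M[:,2];c0=o+26*n
    t=((c0-T[:3,3])@n)/(d@n);return (T[:3,3]+d*t[:,None]-o)@M
def ang(v):
    d=np.diff(v,axis=0);return np.degrees(np.arctan2(d[:,1],d[:,0]))%60
H=[(160+x/4,y/4) for x,y in [(190,5),(250,121),(370,130)]]
v=plane(H,M,o,s);print(v.round(1),ang(v))
w=plane([(212+(x-400)/5,6+y/5) for x,y in [(485,212),(540,322),(665,328),(728,215)]],Rz,np.array([557,73.6,0]),sa);print(w.round(1),ang(w))
np.savez("pose.npz",M=M,o=o,tcp=s["tcp_pos"],q=s["eef_rot"])
E
python3 fit.py|sed -n '/---/,$p'
```

```text
--- without hex point
[ 3.34077518 -9.5642762  -5.87375803] [124.31633394   0.18052429] [ 0.6  1.8  0.1 -1.8  0.5 -0.2 -3.1  0.2]
origin [ 510.509946   -244.08526905  240.09407125] err [2.809946   9.91473095]
[[  4.  -19.2  26. ]
 [ 17.6 -12.9  26. ]
 [ 19.1   1.7  26. ]] [24.71719585 24.20342439]
[[  2.  -19.   26. ]
 [ 18.7 -10.1  26. ]
 [ 19.3  10.4  26. ]
 [  1.8  20.1  26. ]] [27.93324217 28.30077471 30.83270104]
```

```bash
cat > w.py <<'E'
from h import *
D=np.load("pose.npz");N=np.array([507.7,-254.0])
def T_(M,o):
    T=np.eye(4);T[:3,:3]=M;T[:3,3]=o;return T
e=R.from_matrix(D["M"]).as_euler("ZYX");e[2]*=.5
Mw=R.from_euler("ZYX",e).as_matrix()
TT=T_(R.from_quat(D["q"]).as_matrix(),D["tcp"])
TW=np.linalg.inv(T_(Mw,D["o"]))@TT       # wrench -> tool
def go(a,z,v=60,n=N,dr=0):
    T=T_(R.from_euler("z",np.radians(a)).as_matrix(),[n[0],n[1],z])@TW
    bot.line_to(list(T[:3,3]),v,R.from_matrix(T[:3,:3]).as_quat())
def L(m):
    s=bot.read_state();T=T_(R.from_quat(s["eef_rot"]).as_matrix(),s["tcp_pos"])@np.linalg.inv(TW)
    d=s["tcp_pos"][:2]-N;F=s["contact_force"]
    # torque on the tool about the spindle
    mz=(d[0]*F[1]-d[1]*F[0])/1000+s["moment"][2]
    print(m,round(s["t"],2),"w",round(s["width"],1),"F",F.round(1),"M",s["moment"].round(2),"wr",T[:3,3].round(1),round(np.degrees(np.arctan2(T[1,0],T[0,0])),1),"mz",round(mz,2),flush=True)
    return s,mz
E
cat > s9.py <<'E'
from w import *
A=154
go(A,240,60);L("lvl")
go(A,197,60);L("pre")
for z in range(194,165,-3):
    go(A,z,30);s,_=L(z)
    if s["contact_force"][2]>15: break
E
python3 s9.py
```

```text
lvl 24.02 w 22.7 F [ 0.3 -0.7 -3.8] M [0.62 0.9  0.04] wr [ 508.  -253.2  240.7] 154.1 mz 0.1
pre 24.88 w 22.6 F [ 0.1 -0.  -4.4] M [0.66 0.96 0.01] wr [ 508.  -254.   197.4] 154.0 mz 0.0
194 25.13 w 22.9 F [-0.7 -0.7 -3.2] M [0.62 0.96 0.03] wr [ 507.6 -254.   194. ] 154.0 mz 0.14
191 25.38 w 22.8 F [ 0.  -0.2 -2.9] M [ 0.57  1.04 -0.03] wr [ 507.5 -254.   190.7] 154.0 mz -0.0
188 25.63 w 23.0 F [-0.1  0.3 -3.4] M [ 0.66  1.12 -0.03] wr [ 507.5 -254.   187.7] 154.0 mz -0.06
185 25.88 w 22.3 F [-2.4  0.  -2.3] M [ 0.64  1.44 -0.08] wr [ 507.6 -254.1  184.9] 154.0 mz 0.04
182 26.13 w 22.4 F [-5.4  2.6  0.4] M [ 1.29  2.43 -0.13] wr [ 507.  -254.   181.5] 154.0 mz -0.14
179 26.38 w 22.9 F [-8.2  4.4  1.6] M [ 1.9   3.23 -0.13] wr [ 506.4 -254.   178.3] 154.0 mz -0.21
176 26.63 w 22.6 F [-10.6   5.6   3.6] M [ 2.35  3.98 -0.08] wr [ 505.8 -254.   175. ] 154.0 mz -0.16
173 26.88 w 22.4 F [-12.4   7.6   4.8] M [ 2.75  4.48 -0.02] wr [ 505.3 -253.9  171.7] 154.0 mz -0.24
170 27.13 w 22.6 F [-13.9   8.5   4. ] M [ 3.04  4.87 -0.02] wr [ 504.8 -253.9  168.3] 153.9 mz -0.27
167 27.38 w 22.9 F [-12.7   9.8   3.6] M [3.35 4.82 0.18] wr [ 504.9 -253.8  165.3] 154.0 mz -0.27
```

```bash
cat > feat.py <<'E'
from w import *
ref=cv2.imread("pics/hov3.png",0)
P=[("dot",274.6,71.8,12,18),("holeL",184.25,11.25,9,9),("holeR",308,10.75,9,9),("neckL",236,130,9,9)]
def feats(fn):
    s=shot(fn);im=cv2.imread(fn,0);out=[]
    for n,x,y,r,_ in P:
        x0,y0=int(round(x)),int(round(y));t=ref[max(0,y0-r):y0+r+1,x0-r:x0+r+1]
        X0,Y0=max(0,x0-r-40),max(0,y0-r-40);w=im[Y0:y0+r+41,X0:x0+r+41]
        m=cv2.matchTemplate(w,t,cv2.TM_CCOEFF_NORMED);_,v,_,l=cv2.minMaxLoc(m)
        out.append((n,l[0]+X0-(x0-r),l[1]+Y0-max(0,y0-r),round(v,2)))
    return s,out
if __name__=="__main__":
    import sys;s,o=feats(sys.argv[1]);print(s["t"],o)
E
python3 feat.py pics/d1.png
```

```text
27.3833 [('dot', 2, -6, 0.89), ('holeL', -32, 39, 0.44), ('holeR', 3, -2, 0.41), ('neckL', 35, -26, 0.88)]
```

```bash
cat > blob.py <<'E'
import cv2,numpy as np,sys
def blobs(fn):
    im=cv2.imread(fn,0)[:130,140:380];im=cv2.resize(im,None,fx=3,fy=3,interpolation=cv2.INTER_CUBIC)
    im=cv2.copyMakeBorder(im,0,0,0,0,cv2.BORDER_REPLICATE)
    out=[]
    for col in (0,255):
        p=cv2.SimpleBlobDetector_Params();p.filterByColor=True;p.blobColor=col;p.filterByArea=True;p.minArea=250;p.maxArea=6000
        p.filterByCircularity=True;p.minCircularity=.7;p.filterByConvexity=False;p.filterByInertia=False;p.minDistBetweenBlobs=8
        for k in cv2.SimpleBlobDetector_create(p).detect(im): out.append((col,round(k.pt[0]/3+140,1),round(k.pt[1]/3,1),round(k.size/3,1)))
    return out
if __name__=="__main__":
    for f in sys.argv[1:]: print(f,blobs(f))
E
python3 blob.py pics/hov3.png pics/d1.png pics/hov2.png
```

```text
pics/hov3.png [(0, 308.1, 10.7, 9.3), (0, 184.3, 11.1, 9.5), (255, 274.4, 71.6, 17.7), (255, 273.4, 113.9, 7.5), (255, 261.1, 14.5, 19.8)]
pics/d1.png [(255, 276.7, 65.4, 19.7)]
pics/hov2.png [(0, 190.7, 120.0, 8.6), (255, 224.3, 75.2, 17.9), (255, 344.7, 2.9, 8.4), (255, 267.0, 7.1, 18.8)]
```

```bash
cat > refit.py <<'E'
from w import *
from blob import blobs
from scipy.optimize import least_squares
fd=np.array([38.6,11.6,28.])
ROLL=np.radians(-3)
def dotof(fn):
    b=[x for x in blobs(fn) if x[0]==255 and 15<x[3]<23 and abs(x[1]-275)<25 and x[2]>50]
    return min(b,key=lambda x:abs(x[1]-275)+abs(x[2]-68)) if b else None
def fit(s,b,G=124.3,yaw0=3.34):
    """pose of wrench in tool frame-down coords: yaw offset, pitch from dot; G fixed weakly"""
    Rt=R.from_quat(s["eef_rot"]).as_matrix()
    flip=np.diag([-1,1,-1.])      # tool -> 'wrench-like' axes (x to handle end, z up)
    Q=Rt@flip; c,T=camT("wrist",s);V=np.linalg.inv(T)
    def pose(p):
        M=Q@R.from_euler("ZYX",[p[0],p[1],ROLL]).as_matrix()
        return M,s["tcp_pos"]+Q@np.array([0,0,24.5])-M@np.array([p[2],0,26.])
    def res(p):
        M,o=pose(p);d=o+M@fd;pr=proj("wrist",[d],s)[0];dep=-(V[:3,:3]@d+V[:3,3])[2]
        return [pr[0]-b[1],pr[1]-b[2],(17.7*DEP/b[3]-dep)*.5,(p[2]-G)*1.0,(np.degrees(p[0])-yaw0)*.5]
    r=least_squares(res,[.06,0,G],x_scale=[.1,.1,1]);M,o=pose(r.x);return r.x,M,o,r.fun
# reference depth of the dot in hov3
_s=__import__("pickle").load(open("hov3.pkl","rb"));_c,_T=camT("wrist",_s)
DEP=-(np.linalg.inv(_T)[:3,:3]@(D["o"]+D["M"]@fd)+np.linalg.inv(_T)[:3,3])[2]
E
python3 - <<'E'
from refit import *
import pickle
for fn in ("hov3","d1"):
    s=pickle.load(open("hov3.pkl","rb")) if fn=="hov3" else bot.read_state()
    x,M,o,f=fit(s,dotof(f"pics/{fn}.png"));print(fn,np.degrees(x[:2]),x[2],f.round(1),"o",o.round(1),np.degrees(np.arctan2(M[1,0],M[0,0])),"z",M[:,2].round(2))
E
```

```text
hov3 [ 3.51966573 -9.90659892] 124.19737527332792 [ 0.  -0.1 -0.  -0.1  0.1] o [ 509.8 -244.7  239.2] 155.17223990281306 z [ 0.13 -0.12  0.98]
d1 [3.27747362 1.62071735] 125.13535699549689 [-0.   0.4  0.   0.8 -0. ] o [ 508.1 -255.4  189.9] 154.5301261877392 z [-0.17  0.08  0.98]
```

```bash
cat > s10.py <<'E'
from refit import *
import w
s=bot.read_state();x,M,o,f=fit(s,dotof("pics/d1.png"))
w.TW=np.linalg.inv(T_(M,o))@T_(R.from_quat(s["eef_rot"]).as_matrix(),s["tcp_pos"])
np.save("TW.npy",w.TW)
n=N.copy();A=154.5
go(A,193,40,n);s,_=L("lvl")
for k in range(8):
    F=s["contact_force"];n=n+np.clip(.1*F[:2],-1,1)*(np.hypot(F[0],F[1])>4)
    z=191-3*k;go(A,z,30,n);s,_=L(z)
    if F[2]>20: break
    if k in (1,3,5,7):
        s=shot("pics/e.png");b=dotof("pics/e.png")
        if b:
            x,M,o,f=fit(s,b);print("   fit",np.degrees(x[:2]).round(1),x[2].round(1),o.round(1),M[2,:2].round(2),b)
            if abs(M[2,0]*np.cos(np.radians(A))+M[2,1]*np.sin(np.radians(A)))*0+o[2]-z>8: print("stuck");break
E
python3 s10.py
```

```text
lvl 28.24 w 22.6 F [ 6.5 -2.6 -5.8] M [-0.92 -2.47  0.19] wr [ 509.6 -254.3  193.8] 154.5 mz 0.15
191 28.49 w 22.8 F [ 4.9 -1.6 -4.3] M [-0.51 -1.79  0.22] wr [ 509.2 -254.3  191.4] 154.5 mz 0.14
188 28.74 w 23.1 F [ 3.9 -0.4 -3.4] M [-0.27 -1.46  0.19] wr [ 509.1 -254.3  188. ] 154.5 mz 0.03
   fit [ 3.1 -3.1] 124.8 [ 506.  -254.   177.9] [0.08 0.  ] (255, 276.7, 67.5, 18.8)
185 29.04 w 22.4 F [ 3.8 -0.6 -2.3] M [-0.05 -1.24  0.18] wr [ 508.8 -254.4  184.8] 154.5 mz 0.05
182 29.29 w 22.7 F [ 2.6 -0.3 -2.2] M [ 0.13 -1.    0.24] wr [ 508.7 -254.4  181.8] 154.5 mz 0.14
   fit [ 3.2 -2. ] 124.8 [ 506.5 -253.9  174. ] [0.06 0.  ] (255, 276.3, 67.2, 19.0)
179 29.59 w 22.9 F [ 1.9 -0.1 -1.9] M [ 0.3  -0.85  0.21] wr [ 508.7 -254.4  178.7] 154.5 mz 0.13
176 29.84 w 22.6 F [ 0.   1.8 -0.1] M [ 0.75 -0.08  0.2 ] wr [ 508.3 -254.3  175.6] 154.5 mz -0.0
   fit [ 3.3 -0.9] 124.9 [ 506.9 -253.8  170.2] [0.04 0.  ] (255, 276.1, 66.6, 19.2)
173 30.14 w 22.4 F [-1.7  3.5  1. ] M [1.33 0.87 0.22] wr [ 508.2 -254.3  172.6] 154.5 mz -0.09
170 30.39 w 22.4 F [-3.8  5.1  1.6] M [1.69 1.61 0.18] wr [ 507.7 -254.3  169.6] 154.5 mz -0.2
   fit [3.4 2.2] 125.2 [ 508.1 -254.1  170.8] [-0.01  0.  ] (255, 276.4, 65.5, 19.8)
```

The socket dropped over the hexagon: the fit shows it at z≈170 and level. Now swing forward and back.

```bash
cat > s11.py <<'E'
from refit import *
import w
s=bot.read_state();b=dotof("pics/e.png");x,M,o,f=fit(s,b)
o[:2]=N
w.TW=np.linalg.inv(T_(R.from_euler("z",np.arctan2(M[1,0],M[0,0])).as_matrix(),o))@T_(R.from_quat(s["eef_rot"]).as_matrix(),s["tcp_pos"])
np.save("TW.npy",w.TW);Z=o[2]-1
a0=np.degrees(np.arctan2(M[1,0],M[0,0]));print("a0",a0,"Z",Z)
for a in (80,90,205,215):
    T=T_(R.from_euler("z",np.radians(a)).as_matrix(),[*N,Z])@w.TW
    j=bot.solve_ik(list(T[:3,3]),R.from_matrix(T[:3,:3]).as_quat());print(a,None if j is None else np.round(j,2))
a=a0
while a>88:
    a-=10;Z-=1.9*np.radians(10);go(a,Z,80);s,mz=L(round(a))
    if mz>1.3: break
s=shot("pics/f1.png");b=dotof("pics/f1.png")
if b: x,M,o,f=fit(s,b);print("fit",np.degrees(x[:2]).round(1),x[2].round(1),o.round(1),M[2,:2].round(2))
np.save("st.npy",[a,Z])
E
python3 s11.py
```

```text
a0 154.6234230570606 Z 169.68610297807538
80 [ 0.08  0.2  -0.25 -0.05 -1.16 -0.3 ]
90 [ 0.1   0.17 -0.3  -0.04 -1.15 -0.14]
205 [-0.22  0.07 -0.46  0.07 -1.04  2.13]
215 [-0.25  0.1  -0.43  0.07 -1.03  2.34]
145 30.86 w 23.0 F [-4.9  1.6  3. ] M [0.63 1.79 0.31] wr [ 506.7 -254.1  169.1] 144.7 mz 0.5
135 31.28 w 22.6 F [-5.7  3.5  3.9] M [0.91 1.81 0.23] wr [ 506.7 -254.   168.8] 134.6 mz 0.42
125 31.71 w 22.6 F [-5.1  4.5  3.8] M [1.22 1.72 0.3 ] wr [ 506.9 -253.9  168.5] 124.6 mz 0.49
115 32.13 w 22.4 F [-4.1  3.8  3.9] M [1.31 1.52 0.2 ] wr [ 507.1 -253.8  168.2] 114.6 mz 0.45
105 32.56 w 22.7 F [-3.7  5.   3.7] M [1.26 1.29 0.2 ] wr [ 507.5 -253.8  167.9] 104.7 mz 0.49
95 32.98 w 22.6 F [-2.7  4.7  2.4] M [1.26 1.17 0.18] wr [ 507.7 -253.9  167.6] 94.8 mz 0.46
85 33.41 w 23.0 F [-1.8  3.2  2.6] M [1.01 0.96 0.15] wr [ 507.8 -254.1  167.3] 84.9 mz 0.42
fit [3.1 3.2] 124.2 [ 507.4 -253.9  169.6] [-0.03  0.  ]
```

```bash
cat > s12.py <<'E'
from refit import *
import w
w.TW=np.load("TW.npy");a,Z=np.load("st.npy");Z-=.5
while a<205:
    a+=12;go(a,Z,110);s,mz=L(round(a))
s=shot("pics/f2.png");b=dotof("pics/f2.png")
if b: x,M,o,f=fit(s,b);print("fit",np.degrees(x[:2]).round(1),x[2].round(1),o.round(1),M[2,:2].round(2))
np.save("st.npy",[a,Z])
E
python3 s12.py
```

```text
97 33.85 w 22.6 F [0.5 3.9 1.9] M [ 1.29 -0.2   0.04] wr [ 508.6 -253.9  167.7] 96.6 mz -0.08
109 34.24 w 22.7 F [-0.   7.3  3.2] M [2.29 0.24 0.09] wr [ 508.2 -253.6  167.2] 108.5 mz -0.21
121 34.63 w 22.9 F [-1.2  8.   3.3] M [2.79 0.28 0.16] wr [ 508.  -253.6  167. ] 120.4 mz -0.23
133 35.02 w 22.5 F [-2.6  7.6  3. ] M [2.89 0.89 0.3 ] wr [ 507.3 -254.   166.7] 132.3 mz -0.12
145 35.42 w 22.4 F [-4.2  8.2  3.9] M [2.86 1.17 0.35] wr [ 507.1 -254.2  166.5] 144.3 mz -0.19
157 35.81 w 22.9 F [-4.7  7.   2.9] M [2.56 1.33 0.44] wr [ 507.  -254.6  166.4] 156.2 mz -0.14
169 36.2 w 22.4 F [-4.4  5.6  3.1] M [2.3  1.35 0.46] wr [ 507.1 -254.9  166.3] 168.1 mz -0.13
181 36.59 w 22.5 F [-4.7  4.6  2.8] M [1.68 1.43 0.53] wr [ 507.2 -255.1  166.2] -179.9 mz -0.07
193 36.98 w 22.5 F [-4.4  3.9  2.3] M [1.47 1.54 0.47] wr [ 507.3 -255.1  166. ] -167.9 mz -0.13
205 37.38 w 22.7 F [-5.3  3.7  1.9] M [1.18 1.71 0.49] wr [ 507.4 -255.1  165.8] -155.9 mz -0.22
217 37.77 w 22.6 F [-6.   2.2  2.1] M [0.81 1.86 0.43] wr [ 507.5 -254.9  165.8] -144.0 mz -0.25
fit [3.1 1.8] 126.0 [ 508.7 -254.7  165.2] [ 0. -0.]
```

```bash
cat > s13.py <<'E'
from refit import *
import w
w.TW=np.load("TW.npy");a,Z=np.load("st.npy");mz=0
while a>86:
    d=10 if mz<.75 else 5 if mz<1.2 else 2.5
    a-=d;Z-=1.9*np.radians(d);go(a,Z,80 if mz<.75 else 40)
    if mz>1.1: bot.pause(.1)
    s,mz=L(round(a))
    if mz>1.6: print("FIRM");break
np.save("st.npy",[a,Z])
E
python3 s13.py
```

```text
207 38.24 w 22.7 F [-5.4  0.1  3. ] M [0.19 2.14 0.36] wr [ 507.1 -254.8  166. ] -153.9 mz 0.05
197 38.67 w 22.6 F [-6.1 -1.2  1.2] M [-0.59  2.06  0.47] wr [ 507.  -255.1  165.8] -163.9 mz 0.4
187 39.09 w 22.4 F [-5.8 -0.3  2.6] M [-0.39  2.1   0.47] wr [ 506.7 -255.   165.4] -173.9 mz 0.42
177 39.52 w 22.6 F [-6.8  0.7  3.2] M [-0.05  2.12  0.43] wr [ 506.5 -254.9  165. ] 176.1 mz 0.39
167 39.94 w 22.6 F [-6.2  1.5  3.3] M [0.21 2.05 0.46] wr [ 506.4 -254.8  164.6] 166.1 mz 0.44
157 40.37 w 22.6 F [-6.2  2.4  3.3] M [0.57 2.02 0.47] wr [ 506.3 -254.6  164.2] 156.1 mz 0.5
147 40.79 w 22.6 F [-4.1  3.2  2.4] M [0.82 1.88 0.41] wr [ 506.3 -254.4  163.9] 146.1 mz 0.34
137 41.22 w 22.6 F [-5.   3.2  3.4] M [1.1  1.66 0.36] wr [ 506.4 -254.1  163.6] 136.1 mz 0.5
127 41.64 w 22.8 F [-4.2  4.   3.3] M [1.08 1.45 0.36] wr [ 506.5 -253.9  163.4] 126.1 mz 0.48
117 42.07 w 22.8 F [-3.1  4.4  3.5] M [1.12 1.31 0.25] wr [ 506.9 -253.7  163.1] 116.4 mz 0.33
107 42.49 w 22.9 F [-4.4  3.   2.4] M [1.04 1.8  0.29] wr [ 506.6 -253.8  162.7] 106.5 mz 0.71
97 42.92 w 22.7 F [-6.3  3.5  2.2] M [1.18 2.44 0.53] wr [ 505.9 -253.8  162.2] 96.5 mz 1.26
94 43.3 w 22.3 F [-7.   4.8  2.8] M [1.17 2.72 0.59] wr [ 505.4 -253.7  162.2] 94.0 mz 1.4
92 43.68 w 22.6 F [-7.5  4.5  3.2] M [1.33 2.92 0.64] wr [ 505.2 -253.7  162. ] 91.5 mz 1.55
89 44.07 w 22.7 F [-7.7  4.2  3. ] M [1.45 3.15 0.6 ] wr [ 505.1 -253.6  161.9] 89.0 mz 1.55
87 44.45 w 22.4 F [-8.2  5.1  3.4] M [1.58 3.12 0.74] wr [ 505.  -253.5  161.8] 86.5 mz 1.79
FIRM
```

```bash
python3 - <<'E'
from refit import *
r=[]
for _ in range(8):
    bot.pause(.05);s=bot.read_state();d=s["tcp_pos"][:2]-N;F=s["contact_force"];f=(d[0]*F[1]-d[1]*F[0])/1000
    r.append([f,s["moment"][2],s["tau"][5],s["tau"][0],*F,*d])
print(np.mean(r,0).round(2),np.std(r,0).round(2),s["t"],R.from_quat(s["eef_rot"]).as_matrix()[:,2].round(3))
E
```

```text
[  0.98   0.69  -0.65  -2.18  -7.67   4.99   3.52   3.63 126.03] [0.06 0.03 0.   0.   0.49 0.67 0.54 0.01 0.01] 44.85 [-0.056  0.034 -0.998]
```

Torque is ≈1.65 N m, confirmed by the joint torques, so it's firm. I'll relax, release and retreat.

```bash
cat > s14.py <<'E'
from refit import *
import w
w.TW=np.load("TW.npy");a,Z=np.load("st.npy")
go(a+3,Z+1,40);bot.pause(.1);L("relax")
bot.move_gripper(60);L("open")
s=bot.read_state();z=R.from_quat(s["eef_rot"]).as_matrix()[:,2]
bot.line_to(list(s["tcp_pos"]-70*z),60);bot.pause(.3);L("up")
s=shot("pics/g1.png");b=[x for x in blobs("pics/g1.png")]
print(b)
for ang in (86,88,90):
    t=np.radians(ang);p=np.array([N[0]+38.6*np.cos(t)-11.6*np.sin(t),N[1]+38.6*np.sin(t)+11.6*np.cos(t),164+28]);print(ang,proj("wrist",[p],s))
for x in b: print(x,pix("wrist",[x[1:3]],192,s).round(1))
E
python3 s14.py
```

```text
relax 45.27 w 22.5 F [-4.1  2.7 -0.1] M [0.48 1.76 0.4 ] wr [ 506.9 -253.9  163.1] 89.5 mz 0.91
open 46.08 w 60.0 F [-0.2 -0.2 -0.4] M [-0.04 -0.06 -0.  ] wr [ 507.9 -254.   163.7] 89.6 mz 0.03
up 47.7 w 60.0 F [-0.4  1.2  0.2] M [-0.09 -0.04  0.01] wr [ 511.4 -256.2  233.4] 89.6 mz 0.07
[(0, 299.5, 17.8, 7.7), (0, 202.5, 27.5, 7.7), (255, 274.4, 70.3, 14.2), (255, 276.6, 103.8, 9.9)]
86 [[267.37340127  71.15439129]]
88 [[269.47910595  70.45863545]]
90 [[271.56227617  69.68584437]]
(0, 299.5, 17.8, 7.7) [[ 477.3 -244.5  192. ]]
(0, 202.5, 27.5, 7.7) [[ 536.9 -242.6  192. ]]
(255, 274.4, 70.3, 14.2) [[ 494.3 -214.9  192. ]]
(255, 276.6, 103.8, 9.9) [[ 494.  -193.9  192. ]]
```

```bash
python3 -c "
from plant import bot
bot.pause(.3);print(bot.close_job())"
```

```text
the job is handed in; nothing more can be done
None
```

I pressed the fruit and handed the job in at about 48 s of the 64 s allowed: I stopped when the wrench went firm at about 1.65 N m, then let go with the wrench seated within about 2 mm of the nut's axis; the judge returned no verdict, and I didn't re-measure the mug, lemon, timer or dish.

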